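# File a ring binder in a tight row on the parts desk

### The arm

A 7-joint arm with a two-finger parallel gripper is mounted at the origin on the work surface. World frame = base frame: x ahead of the robot, y to its left, z up, the work surface at z = 0. Lengths are in m, angles in degrees, forces in N, time in s.
With the tool pointing down it reaches from about 0.4 to 0.925 m from the base axis. Payload 5.6 kg.
Tool frame: the origin (TCP) lies on the centre line of the jaws, within the pads' length; the fingertips stand 25 mm ahead of it and the grasp point (between the pads) lies 6 mm ahead of it; x points along the fingers, y is the direction in which the jaws open and shut, and the axes are right-handed (so a half turn about x gives the same grasp; the last joint's range is limited). The gripper opens to 85 mm and grips with 20 to 120 N. Pads are 22 mm wide; open, the fingers measure 114 mm over their backs; the gripper's body (76 mm by 85 mm) begins 54 mm behind the grasp point. The pads swing forward as they close: fully open they stand 13 mm farther back than shut.
Start: joints at [65.432, 26.786, -0.665, 91.828, 0.344, 61.387, -3.226], TCP at [0.245, -0.602, 0.256] pointing down, gripper open.
Joint ranges: [-144.91, 144.91], [-17.63, 115.5], [-89.93, 88.59], [15.96, 139.68], [-74.01, 254.01], [8.47, 105.57], [-167.45, 167.45]. Speed limits (degrees/s): [147.25, 147.25, 180, 180, 180, 180, 180].

### API

Orientations are given as a 3x3 rotation matrix whose columns are the frame's x, y, z axes.
In Python, from cell import arm gives the robot as it stands. The module is installed in compiled form; this text tells all that it offers.
- The arm moves only by the tool servo_tool, never from a script. Its argument "deltas" is a list of rows, each an object of numbers: "x", "y", "z": the shift along the tool's x, y, z in m; "turn": the turn about the tool's x in degrees. A call has 1 to 5 rows; each row is the pose to reach, as a shift and turn from the pose commanded when the call began, along the tool's axes at that moment; what a row does not reach only later rows make up. A row lasts 1/10 s, in which the tool goes at most 50 mm and 8.59 degrees, less where a joint would pass 70% of its speed; a pose out of reach is approached as far as the arm can. A call with a gripper value outside its range is refused whole. "claw" is the gripper's target within -1 to 1 (fully open at 1, half-way at 0, shut at -1), set as the call begins (left out, the last holds). The fingers move at their own pace and stop on an object; "force" is the grip in N (left out, the last holds). Time passes only in rows, so rows that repeat a pose let the fingers close. It gives the time, the measured TCP pose, the force and the opening at its end, in the units of the state.
- arm.state(): the state, without advancing time (a new reading comes with each control period).
- arm.capture(name): name is "scene" or "side" or "wrist"; returns (picture, depth): 384x512x3 uint8, red, green, blue; 384x512 float32, m along the optical axis (not along the pixel's ray), 0 where there is no reading.
- arm.get_calibration(name): a dict with "fx", "fy", "cx", "cy" (pixels), "camera_from_world" (4x4, takes a point from world to camera coordinates); the wrist camera has in their place "T_tool_cam" (4x4, takes a point from camera to tool coordinates, whose origin is the TCP and whose axes are the tool frame's). Camera axes: x right, y up, looking along -z (the intrinsics and any distortion apply to the point x, -y, -z); pixel columns grow to the right and rows downward; lengths in m; the calibration is good to about 2 mm. The wrist camera is an equidistant fisheye: a pixel r from the principal point sees the ray r / f radians off the axis. A picture is of the moment at which its call begins: read the wrist's pose just before it. get_calibration takes no time and is no camera call.
- arm.finish_job(): hands the job in, once; it reports no verdict.
The state is a dict: "t": time; "q": joint angles; "dq": joint speeds; "effort": joint torques, N m; "tcp_pos": TCP position; "ee_rot": TCP orientation; "contact_force": force on the tool from outside, world axes, zero at the start; "wrist_torque": the same for the moment, N m; "grip_width": finger opening in m.
Only numpy, scipy, OpenCV 4.12 (cv2) and the standard library are available. Lean on these libraries where they do the work, as an engineer would, in place of code of your own. Each camera call takes 0.05 s, during which the arm holds its last target. There are 200 camera calls.

### The job

First clear the small carton from in front of the row by putting it in the shallow black tray. Then stand the loose ring binder in front of the gap between the two binders in the rack, thin edge first, and slide it in along the desk from the front, spreading the gap with it, until it is fully home with its spine flush with its neighbours. Keep the row upright and leave the other desk things where they are.

Things in the scene. Friction and masses are not known exactly. Their poses are not given: they have to be found in the camera images.
- rack: Fixed steel book rack, no floor: things stand in it on the desk. Origin on the desk at the middle of the row, x from its open front to its back, y along the row to the left. Back panel's inner face at x = +68 mm (90 mm high); end plates 50 mm high, inner faces at y = +-140 mm. Position and yaw vary.
- left_binder_mid (a point): Centre (52 mm up) of the full grey ring binder standing loose in the rack, left (+y) of the gap: a block 130 mm deep (x), 42 thick (y), 104 high, 0.32 kg, spine to -x, square to the rack at the start. The gap to the right binder is 24 to 29 mm at the start; both binders slide apart when pushed, with room enough beside them in the rack.
- right_binder_mid (a point): Centre of the same kind of binder on the right (-y) side of the gap.
- left_carton: Cardboard carton standing loose in the row just left of the left binder: 110 mm deep, 40 thick, 92 high, origin at the centre of its underside. It may be pushed along the row.
- right_carton: Cardboard carton just right of the right binder: 118 mm deep, 40 thick, 84 high, origin at the centre of its underside. It may be pushed along the row.
- binder_mid (a point): Centre (48 mm up) of the loose grey ring binder standing on the desk to one side: 130 mm deep (x, spine at -65, thin edge at +65), 96 high. 36 mm thick (y) with parallel sides from the spine to x = -3 mm, then tapering to a rounded edge 16 mm thick. About 0.25 kg. Grip it from above across its thickness at about x = -25 mm. Yaw varies by up to 0.9 rad.
- binder_spine (a point): Middle of the binder's flat spine face (36 mm wide, 96 high), 65 mm from its centre toward its -x; same axes. Fully home the thin edge is at the rack's back panel.
- binder_edge (a point): Middle of the binder's rounded thin edge, 65 mm from its centre toward its +x; same axes.
- carton_mid (a point): Centre of the small cardboard carton standing on the desk in front of the gap: 60 mm (its x) by 40 mm (its y) by 45 mm high, about 90 g; this point is 22.5 mm above its underside.
- tray: Fixed shallow black tray on the desk, on the other side from the loose binder: outside 150 mm (x) by 120 mm (y) by 25 mm high, walls and floor 4 mm, origin at the centre of its underside.
- marker: Small white bottle, 36 mm across, 85 mm high, standing in front of the row to the left of the gap; origin at its underside. Leave alone.
- tape: Roll of clear tape lying flat, 58 mm across, 24 mm high, in front of the row to the right of the gap; origin at its underside. Leave alone.
- mug: White mug 76 mm across, 90 mm high, on the left beyond the rack's end; origin at its underside. Leave alone.
- stapler: Black stapler 130 by 34 by 44 mm on the right beyond the rack's end; origin at its underside. Leave alone.

How it is judged:
By the outcome, as a careful person would: the job done as asked, in the order asked, and still so for the second after the job is handed in, with the robot touching nothing.
It also fails if it takes over 67 s, if anything falls off the work surface, if the arm or the gripper's body presses on something with over 40 N, if the wrist force passes 120 N, or if a joint passes its speed limit or range.

## Working session

There is one attempt and no reset: what is moved stays moved. The work goes in short steps, Python scripts to look and compute and a tool call to move; the robot and the scene stay as the last step left them, time stands still between calls to the robot, and variables do not carry over. Pictures are saved under pics/ and viewed, about 8 in all and at most 12, crops included, and the job is handed in when it is done.

Besides the shell and the picture viewer there is one more tool, called by a JSON object that holds its "name" and its "arguments". servo_tool: Moves the arm, as the interface text tells. Its arguments: {"type":"object","properties":{"deltas":{"type":"array"},"claw":{"type":"number"},"force":{"type":"number"}},"required":["deltas"]}

```bash
mkdir -p pics; cat > h.py <<'E'
import numpy as np, cv2
from cell import arm
def cap(name,fn=None):
    s=arm.state(); rgb,d=arm.capture(name); c=arm.get_calibration(name)
    if fn: cv2.imwrite('pics/'+fn,cv2.cvtColor(rgb,cv2.COLOR_RGB2BGR))
    return s,rgb,d,c
def world(d,c):
    """fixed cameras: HxWx3 world points"""
    v,u=np.mgrid[:d.shape[0],:d.shape[1]]
    P=np.stack([(u-c['cx'])/c['fx']*d,-(v-c['cy'])/c['fy']*d,-d,np.ones_like(d)],-1)
    W=P@np.linalg.inv(np.array(c['camera_from_world'])).T
    W=W[...,:3]; W[d<=0]=np.nan
    return W
E
python3 - <<'E'
from h import *
for n in ('scene','side'):
    s,rgb,d,c=cap(n,n+'0.png'); np.savez(n+'0.npz',rgb=rgb,W=world(d,c))
    print({k:(v if not hasattr(v,'shape') else v.round(3).tolist()) for k,v in c.items()})
print(arm.state())
a=cv2.imread('pics/scene0.png');b=cv2.imread('pics/side0.png')
E
```

```text
{'fx': 433.345500827716, 'fy': 433.345500827716, 'cx': 255.07485409673254, 'cy': 190.90693755819254, 'camera_from_world': [[0.662, 0.75, 0.009, -0.379], [-0.555, 0.482, 0.678, 0.257], [0.504, -0.454, 0.735, -1.61], [0.0, 0.0, 0.0, 1.0]]}
{'fx': 369.8272733776249, 'fy': 369.8272733776249, 'cx': 257.1584423079563, 'cy': 191.2499045837213, 'camera_from_world': [[0.989, -0.145, 0.017, -0.531], [0.092, 0.71, 0.698, -0.097], [-0.113, -0.689, 0.716, -0.968], [0.0, 0.0, 0.0, 1.0]]}
{'t': 0.1, 'q': array([65.42981369, 26.83117148, -0.66409978, 91.87438037,  0.34247747,
       61.38496152, -3.22514828]), 'dq': array([-0.00479597, -0.03783652, -0.01495389, -0.11120311, -0.05501063,
       -0.00278581, -0.02034742]), 'effort': array([ 3.87276996e-04, -5.33523917e+01,  2.14996201e-02, -2.51970112e+01,
        1.15119084e-02,  4.30991786e-03, -1.16605588e-05]), 'tcp_pos': array([ 0.24438858, -0.60183036,  0.2554402 ]), 'ee_rot': array([[-6.71234110e-04,  3.76258221e-01, -9.26514598e-01],
       [ 1.39184712e-03, -9.26513558e-01, -3.76258807e-01],
       [-9.99998806e-01, -1.54212442e-03,  9.82135827e-05]]), 'contact_force': array([ 0.1210024 , -0.45520412,  1.1571292 ]), 'wrist_torque': array([ 0.01864674,  0.00253012, -0.02850649]), 'grip_width': 0.08538184370684587}
```

View pics/scene0.png

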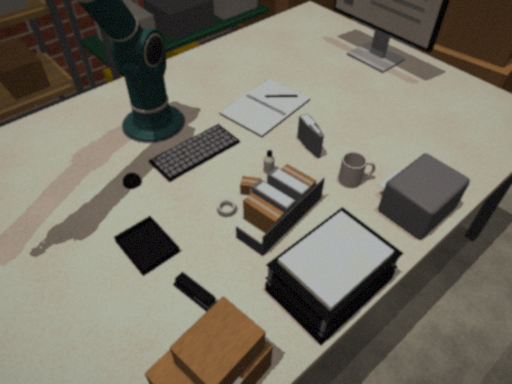

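View pics/side0.png

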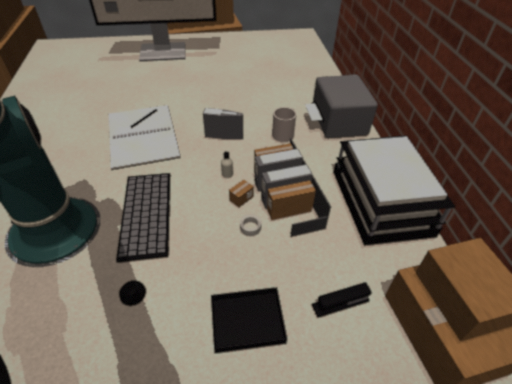

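The side view shows the loose binder at (223,124), the small carton at (241,192), the tray at (248,320), and the rack around (290,185). Next I'll build a top-down map from depth.

```bash
python3 - <<'E'
from h import *
x0,y0,S=0.3,-0.45,1000
H,Wd=600,800
img=np.zeros((H,Wd,3),np.uint8); hz=np.full((H,Wd),-1.)
for n in ('scene','side'):
    z=np.load(n+'0.npz'); W=z['W'].reshape(-1,3); C=z['rgb'].reshape(-1,3)
    ok=np.isfinite(W).all(1)&(W[:,0]>x0)&(W[:,0]<x0+.6)&(W[:,1]>y0)&(W[:,1]<y0+.8)&(W[:,2]<.3)
    W=W[ok];C=C[ok]; o=np.argsort(W[:,2]);W=W[o];C=C[o]
    for p,c in zip(W,C):
        r=int(H-1-(p[0]-x0)*S); q=int(Wd-1-(p[1]-y0)*S)
        a=np.s_[max(r-1,0):r+2,max(q-1,0):q+2]
        m=hz[a]<p[2]; hz[a][m]=p[2]; img[a][m]=c[::-1]
cv2.imwrite('pics/top.png',img); np.save('hz.npy',hz)
b=cv2.morphologyEx((hz>0.012).astype(np.uint8),cv2.MORPH_OPEN,np.ones((3,3)))
n,l,st,ce=cv2.connectedComponentsWithStats(b)
for i in range(1,n):
    if st[i,4]<200: continue
    v,u=np.nonzero(l==i); zz=hz[l==i]
    top=zz>np.percentile(zz,97)-.006
    rc=cv2.minAreaRect(np.c_[Wd-1-u[top],H-1-v[top]].astype(np.float32))
    print(st[i,4],'zmax %.3f'%np.percentile(zz,97),'ctr %.3f %.3f'%(rc[0][1]/S+x0,rc[0][0]/S+y0),'size',np.round(rc[1],0),'ang',round(rc[2],1))
E
```

```text
6362 zmax 0.133 ctr 0.856 0.314 size [69. 85.] ang -0.0
29497 zmax 0.141 ctr 0.851 -0.020 size [236.  97.] ang 0.0
15634 zmax 0.193 ctr 0.859 -0.376 size [ 81. 149.] ang 90.0
4099 zmax 0.047 ctr 0.686 -0.306 size [123.  34.] ang 80.5
1876 zmax 0.092 ctr 0.675 0.314 size [80. 70.] ang 90.0
19497 zmax 0.107 ctr 0.617 0.059 size [136. 119.] ang 81.4
3247 zmax 0.095 ctr 0.605 0.141 size [116.  39.] ang 81.1
4536 zmax 0.028 ctr 0.472 -0.318 size [157. 126.] ang 90.0
2986 zmax 0.100 ctr 0.474 0.333 size [ 33. 130.] ang 1.5
1928 zmax 0.028 ctr 0.511 -0.064 size [61. 61.] ang 19.3
2406 zmax 0.049 ctr 0.498 0.044 size [68. 45.] ang 53.4
986 zmax 0.086 ctr 0.468 0.150 size [22. 19.] ang 18.4
```

View pics/top.png

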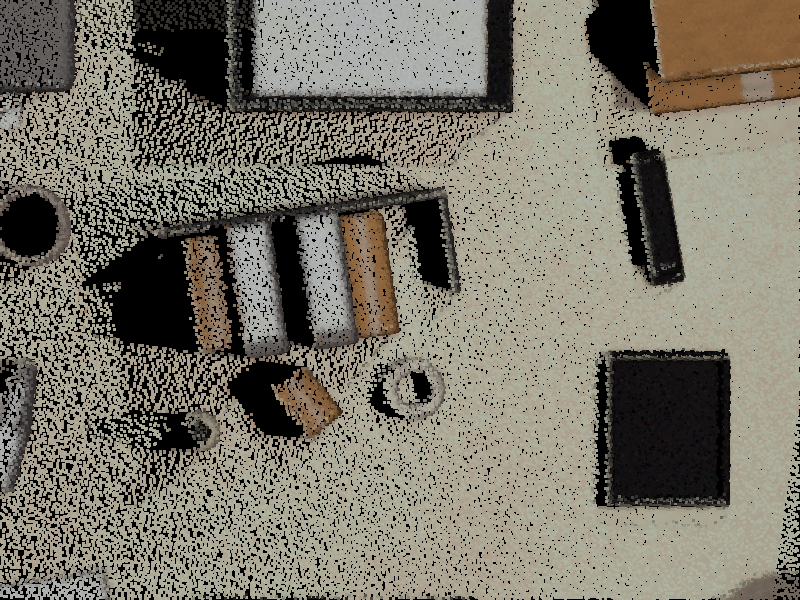

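The top-down map shows the rack yawed about +8°. The gap is at map column ~290, the carton at (308,402), the tray at (665,430), the bottle at (203,430) and the tape at (412,388). The loose binder is cut off at the left edge, so I'll fit its points numerically.

```bash
cat > fit.py <<'E'
from h import *
def fit(W,box,z,name,lo=0.5,hi=99.5):
    """rotated rectangle of points in box(x0,x1,y0,y1) and z range"""
    m=(W[:,0]>box[0])&(W[:,0]<box[1])&(W[:,1]>box[2])&(W[:,1]<box[3])&(W[:,2]>z[0])&(W[:,2]<z[1])
    P=W[m]
    if len(P)<30: print(name,len(P));return
    rc=cv2.minAreaRect(P[:,:2].astype(np.float32)); b=cv2.boxPoints(rc)
    e=b[1]-b[0] if np.linalg.norm(b[1]-b[0])>np.linalg.norm(b[2]-b[1]) else b[2]-b[1]
    yaw=np.degrees(np.arctan2(e[1],e[0])); yaw=(yaw+90)%180-90
    print(name,len(P),'ctr',np.round(rc[0],4),'size',np.round(sorted(rc[1]),4),'long-axis yaw',round(yaw,1),'z',np.round(np.median(P[:,2]),4))
    return P
E
python3 - <<'E'
from fit import *
for n in ('scene','side'):
    W=np.load(n+'0.npz')['W'].reshape(-1,3); W=W[np.isfinite(W).all(1)]
    print(n)
    fit(W,(.3,.62,.28,.6),(.088,.12),'loose')
    fit(W,(.5,.7,.064,.14),(.097,.112),'Lb')
    fit(W,(.5,.7,-.03,.05),(.097,.112),'Rb')
    fit(W,(.4,.58,-.01,.1),(.038,.055),'carton')
    fit(W,(.3,.6,-.42,-.22),(.02,.032),'tray')
    fit(W,(.4,.55,.11,.2),(.06,.1),'bottle')
    fit(W,(.45,.56,-.12,-.02),(.018,.03),'tape')
    P=fit(W,(.6,.75,-.12,.2),(.06,.097),'back')
E
```

```text
scene
loose 266 ctr [0.4744 0.3403] size [0.0404 0.1349] long-axis yaw -19.2 z 0.0959
Lb 509 ctr [0.6102 0.1017] size [0.0617 0.1327] long-axis yaw 8.0 z 0.1043
Rb 540 ctr [0.6214 0.0249] size [0.0449 0.1305] long-axis yaw 8.2 z 0.1044
carton 162 ctr [0.4999 0.0445] size [0.0429 0.059 ] long-axis yaw 35.6 z 0.0451
tray 320 ctr [ 0.4714 -0.3169] size [0.1204 0.1538] long-axis yaw -0.3 z 0.0243
bottle 58 ctr [0.5047 0.1541] size [0.0256 0.0857] long-axis yaw 7.5 z 0.0739
tape 150 ctr [ 0.5118 -0.0633] size [0.0548 0.058 ] long-axis yaw -37.0 z 0.0238
back 1450 ctr [0.6403 0.0435] size [0.1024 0.2904] long-axis yaw -82.2 z 0.0841
side
loose 278 ctr [0.474  0.3405] size [0.0411 0.13  ] long-axis yaw -13.7 z 0.0942
Lb 490 ctr [0.6084 0.0912] size [0.0446 0.1291] long-axis yaw 9.2 z 0.1026
Rb 577 ctr [0.6184 0.0221] size [0.0446 0.1294] long-axis yaw 8.3 z 0.1026
carton 310 ctr [0.5253 0.028 ] size [0.0973 0.0997] long-axis yaw 30.7 z 0.0436
tray 537 ctr [ 0.4685 -0.3193] size [0.1225 0.1502] long-axis yaw -0.3 z 0.0236
bottle 71 ctr [0.5027 0.1436] size [0.0216 0.0986] long-axis yaw -8.0 z 0.0763
tape 200 ctr [ 0.5084 -0.0672] size [0.0556 0.056 ] long-axis yaw -57.8 z 0.0222
back 1236 ctr [0.6385 0.0401] size [0.0985 0.2887] long-axis yaw -81.7 z 0.083
```

{"name": "servo_tool", "arguments": {"deltas": [{"y": -0.5,"z": -0.467},{"y": -0.5,"z": -0.467},{"y": -0.5,"z": -0.467},{"y": -0.5,"z": -0.467},{"y": -0.5,"z": -0.467}], "claw": 0.4}}

```text
invalid input
```

{"name": "servo_tool", "arguments": {"deltas": [{"x": 0,"y": -0.036,"z": -0.034,"turn": 0},{"x": 0,"y": -0.072,"z": -0.068,"turn": 0},{"x": 0,"y": -0.108,"z": -0.102,"turn": 0},{"x": 0,"y": -0.144,"z": -0.136,"turn": 0},{"x": 0,"y": -0.18,"z": -0.17,"turn": 0}], "claw": 0.4}}

```text
t: 0.6
tcp_pos: [0.3346, -0.3694, 0.256]
ee_rot: [[-0.0, 0.376, -0.927], [0.0, -0.927, -0.376], [-1.0, -0.0, 0.0]]
contact_force: [0.8, 0.3, -0.6]
grip_width: 0.0602
```

{"name": "servo_tool", "arguments": {"deltas": [{"x": 0,"y": -0.036,"z": -0.034,"turn": 0},{"x": 0,"y": -0.072,"z": -0.068,"turn": 0},{"x": 0,"y": -0.108,"z": -0.102,"turn": 0},{"x": 0,"y": -0.144,"z": -0.136,"turn": 0},{"x": 0,"y": -0.18,"z": -0.17,"turn": 0}]}}

```text
t: 1.1
tcp_pos: [0.4243, -0.1389, 0.2563]
ee_rot: [[0.0, 0.376, -0.927], [-0.0, -0.927, -0.376], [-1.0, 0.0, 0.0]]
contact_force: [1.2, -0.4, -0.0]
grip_width: 0.0597
```

{"name": "servo_tool", "arguments": {"deltas": [{"x": 0,"y": -0.036,"z": -0.033,"turn": -3},{"x": 0,"y": -0.072,"z": -0.066,"turn": -6},{"x": 0,"y": -0.108,"z": -0.1,"turn": -9},{"x": 0,"y": -0.138,"z": -0.126,"turn": -13},{"x": 0,"y": -0.138,"z": -0.126,"turn": -13}]}}

```text
t: 1.6
tcp_pos: [0.4897, 0.0406, 0.2563]
ee_rot: [[0.001, 0.583, -0.812], [0.003, -0.812, -0.583], [-1.0, -0.002, -0.003]]
contact_force: [-0.9, -0.2, -0.4]
grip_width: 0.0596
```

```bash
cat >> fit.py <<'E'
def wrist(fn=None):
    s,rgb,d,c=cap('wrist',fn)
    v,u=np.mgrid[:384,:512]; a=(u-c['cx'])/c['fx']; b=(v-c['cy'])/c['fy']; th=np.hypot(a,b)
    k=np.where(th>1e-9,np.tan(th)/np.maximum(th,1e-9),1)
    P=np.stack([a*k*d,-b*k*d,-d,np.ones_like(d)],-1)@np.array(c['T_tool_cam']).T
    W=P[...,:3]@s['ee_rot'].T+s['tcp_pos']
    W[(d<=0)|(th>1.3)]=np.nan
    return s,rgb,W
def flat(W): W=W.reshape(-1,3); return W[np.isfinite(W).all(1)]
E
python3 - <<'E'
from fit import *
s,rgb,W=wrist('w1.png'); np.savez('w1.npz',rgb=rgb,W=W); W=flat(W)
print(s['tcp_pos'],s['t'])
fit(W,(.44,.56,-.01,.1),(.036,.055),'carton')
fit(W,(.3,.62,.28,.6),(.088,.12),'loose')
fit(W,(.5,.7,.064,.14),(.097,.112),'Lb')
fit(W,(.5,.7,-.03,.05),(.097,.112),'Rb')
fit(W,(.44,.51,.12,.2),(.06,.1),'bottle')
E
```

```text
[0.4897257  0.04059883 0.2563423 ] 1.6
carton 1900 ctr [0.5119 0.0384] size [0.0826 0.0908] long-axis yaw 16.8 z 0.0443
loose 2134 ctr [0.475  0.3404] size [0.0375 0.1288] long-axis yaw -17.1 z 0.0955
Lb 5635 ctr [0.6091 0.094 ] size [0.0427 0.1293] long-axis yaw 8.2 z 0.1035
Rb 5559 ctr [0.6188 0.0245] size [0.0431 0.1299] long-axis yaw 8.3 z 0.1035
bottle 425 ctr [0.469  0.1501] size [0.0197 0.0226] long-axis yaw 62.8 z 0.083
```

View pics/w1.png

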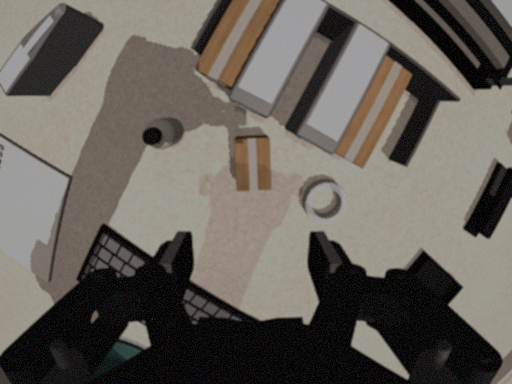

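The wrist view shows the carton at (253,163) squared up with the jaws. The gap is clear, and the bottle (160,133) and tape (324,198) are clear of the fingers.

```bash
python3 - <<'E'
from fit import *
W=flat(np.load('w1.npz')['W'])
fit(W,(.44,.54,-.01,.1),(.041,.049),'carton')
P=W[(abs(W[:,0]-.475)<.1)&(abs(W[:,1]-.34)<.07)&(W[:,2]>.088)&(W[:,2]<.105)][:,:2]-[.475,.3404]
a=np.radians(-17.1); r=P@np.array([[np.cos(a),-np.sin(a)],[np.sin(a),np.cos(a)]])
for x in np.arange(-.065,.065,.013):
    q=r[(r[:,0]>=x)&(r[:,0]<x+.013),1]; print(round(x+.0065,3),np.round([q.min(),q.max()],4) if len(q) else None)
E
```

```text
carton 1863 ctr [0.4984 0.0446] size [0.0402 0.06  ] long-axis yaw 37.7 z 0.0443
-0.058 [-0.0187  0.0184]
-0.046 [-0.0187  0.0187]
-0.033 [-0.0184  0.0173]
-0.02 [-0.0184  0.0182]
-0.007 [-0.0185  0.0179]
0.006 [-0.0175  0.0172]
0.019 [-0.0152  0.0163]
0.032 [-0.0129  0.0134]
0.045 [-0.0112  0.0116]
0.058 [-0.0085  0.009 ]
```

{"name": "servo_tool", "arguments": {"deltas": [{"x": 0.04,"y": 0.002,"z": 0.005,"turn": -2},{"x": 0.09,"y": 0.002,"z": 0.005,"turn": -2},{"x": 0.14,"y": 0.002,"z": 0.005,"turn": -2},{"x": 0.19,"y": 0.002,"z": 0.005,"turn": -2},{"x": 0.216,"y": 0.002,"z": 0.005,"turn": -2}]}}

```text
t: 2.15
tcp_pos: [0.4832, 0.0278, 0.0365]
ee_rot: [[-0.006, 0.601, -0.799], [-0.001, -0.799, -0.601], [-1.0, -0.002, 0.006]]
contact_force: [-1.3, -0.8, 0.5]
grip_width: 0.0599
```

{"name": "servo_tool", "arguments": {"deltas": [{"x": 0,"y": 0,"z": 0,"turn": 0},{"x": 0,"y": 0,"z": 0,"turn": 0},{"x": 0,"y": 0,"z": 0,"turn": 0},{"x": 0,"y": 0,"z": 0,"turn": 0},{"x": 0,"y": 0,"z": 0,"turn": 0}], "claw": -1, "force": 25}}

```text
t: 2.65
tcp_pos: [0.4869, 0.0297, 0.0416]
ee_rot: [[0.003, 0.603, -0.798], [-0.0, -0.798, -0.603], [-1.0, 0.002, -0.002]]
contact_force: [0.4, 0.7, -0.6]
grip_width: 0.0399
```

{"name": "servo_tool", "arguments": {"deltas": [{"x": -0.02,"y": 0,"z": 0,"turn": 0},{"x": -0.05,"y": 0,"z": 0,"turn": 0},{"x": -0.08,"y": 0,"z": 0,"turn": 0},{"x": -0.11,"y": 0,"z": 0,"turn": 0},{"x": -0.11,"y": 0,"z": 0,"turn": 0}]}}

```text
t: 3.15
tcp_pos: [0.4887, 0.0302, 0.1546]
ee_rot: [[0.009, 0.603, -0.798], [-0.0, -0.798, -0.603], [-1.0, 0.005, -0.007]]
contact_force: [0.7, 0.1, -0.7]
grip_width: 0.0393
```

{"name": "servo_tool", "arguments": {"deltas": [{"x": 0,"y": 0.033,"z": 0.03,"turn": 0},{"x": 0,"y": 0.066,"z": 0.06,"turn": 0},{"x": 0,"y": 0.1,"z": 0.091,"turn": 0},{"x": 0,"y": 0.133,"z": 0.121,"turn": 0},{"x": 0,"y": 0.166,"z": 0.151,"turn": 0}]}}

```text
t: 3.65
tcp_pos: [0.4649, -0.1953, 0.1501]
ee_rot: [[-0.0, 0.603, -0.798], [-0.0, -0.798, -0.603], [-1.0, 0.0, 0.0]]
contact_force: [1.3, -0.3, -0.5]
grip_width: 0.0398
```

{"name": "servo_tool", "arguments": {"deltas": [{"x": 0,"y": 0.034,"z": 0.031,"turn": 0},{"x": 0,"y": 0.067,"z": 0.061,"turn": 0},{"x": 0,"y": 0.1,"z": 0.092,"turn": 0},{"x": 0.02,"y": 0.1,"z": 0.092,"turn": 0},{"x": 0.05,"y": 0.1,"z": 0.092,"turn": 0}]}}

```text
t: 4.15
tcp_pos: [0.4527, -0.3317, 0.1007]
ee_rot: [[0.003, 0.6, -0.8], [-0.003, -0.8, -0.6], [-1.0, 0.004, -0.0]]
contact_force: [-0.4, 1.0, -1.2]
grip_width: 0.0396
```

{"name": "servo_tool", "arguments": {"deltas": [{"x": 0.015,"y": 0,"z": -0.003,"turn": 0},{"x": 0.03,"y": 0,"z": -0.003,"turn": 0},{"x": 0.043,"y": 0,"z": -0.003,"turn": 0},{"x": 0.051,"y": 0,"z": -0.003,"turn": 0},{"x": 0.053,"y": 0,"z": -0.003,"turn": 0}]}}

```text
t: 4.65
tcp_pos: [0.4549, -0.3266, 0.0465]
ee_rot: [[-0.001, 0.604, -0.797], [0.0, -0.797, -0.604], [-1.0, -0.001, 0.0]]
contact_force: [0.3, 0.1, 0.4]
grip_width: 0.0397
```

{"name": "servo_tool", "arguments": {"deltas": [{"x": 0,"y": 0,"z": 0,"turn": 0},{"x": 0,"y": 0,"z": 0,"turn": 0},{"x": 0,"y": 0,"z": 0,"turn": 0},{"x": 0,"y": 0,"z": 0,"turn": 0}], "claw": 0.3}}

```text
t: 5.05
tcp_pos: [0.4553, -0.3272, 0.0479]
ee_rot: [[0.001, 0.603, -0.798], [-0.001, -0.798, -0.603], [-1.0, 0.001, -0.0]]
contact_force: [-0.4, 0.2, 0.8]
grip_width: 0.0553
```

{"name": "servo_tool", "arguments": {"deltas": [{"x": -0.02,"y": 0,"z": 0,"turn": 0},{"x": -0.06,"y": 0,"z": 0,"turn": 0},{"x": -0.11,"y": 0,"z": 0,"turn": 0},{"x": -0.16,"y": 0,"z": 0,"turn": 0},{"x": -0.2,"y": 0,"z": 0,"turn": 0}]}}

```text
t: 5.55
tcp_pos: [0.4554, -0.3271, 0.2507]
ee_rot: [[0.002, 0.603, -0.798], [-0.002, -0.798, -0.603], [-1.0, 0.003, -0.001]]
contact_force: [0.5, -0.4, -0.2]
grip_width: 0.0558
```

```bash
python3 - <<'E'
from fit import *
s,rgb,W=wrist('w2.png');W=flat(W); print(s['tcp_pos'],s['ee_rot'][:,1])
fit(W,(.38,.56,-.42,-.22),(.041,.06),'carton')
fit(W,(.38,.56,-.42,-.22),(.02,.03),'tray rim')
E
```

```text
[ 0.45543446 -0.32710991  0.25068468] [ 0.60328809 -0.79751804  0.002906  ]
carton 2030 ctr [ 0.472  -0.3133] size [0.0407 0.0603] long-axis yaw 39.2 z 0.0483
tray rim 1594 ctr [ 0.4689 -0.3181] size [0.121 0.151] long-axis yaw -0.4 z 0.0237
```

{"name": "servo_tool", "arguments": {"deltas": [{"x": 0,"y": -0.039,"z": -0.029,"turn": 0},{"x": 0,"y": -0.077,"z": -0.058,"turn": 0},{"x": 0,"y": -0.116,"z": -0.087,"turn": 0},{"x": 0,"y": -0.155,"z": -0.116,"turn": 0},{"x": 0,"y": -0.193,"z": -0.144,"turn": 0}], "claw": 0.4}}

```text
t: 6.1
tcp_pos: [0.4531, -0.0843, 0.2475]
ee_rot: [[0.001, 0.603, -0.798], [-0.001, -0.798, -0.603], [-1.0, 0.001, -0.0]]
contact_force: [1.1, 0.4, -0.2]
grip_width: 0.0598
```

{"name": "servo_tool", "arguments": {"deltas": [{"x": 0,"y": -0.039,"z": -0.029,"turn": 0},{"x": 0,"y": -0.077,"z": -0.058,"turn": 0},{"x": 0,"y": -0.116,"z": -0.087,"turn": 0},{"x": 0,"y": -0.155,"z": -0.116,"turn": 0},{"x": 0,"y": -0.193,"z": -0.144,"turn": 0}]}}

```text
t: 6.6
tcp_pos: [0.4516, 0.1565, 0.2476]
ee_rot: [[0.001, 0.603, -0.798], [-0.0, -0.798, -0.603], [-1.0, 0.001, -0.001]]
contact_force: [0.5, 0.9, -0.3]
grip_width: 0.0596
```

{"name": "servo_tool", "arguments": {"deltas": [{"x": 0,"y": -0.039,"z": -0.029,"turn": 6},{"x": 0,"y": -0.077,"z": -0.058,"turn": 13},{"x": 0,"y": -0.116,"z": -0.087,"turn": 20},{"x": 0,"y": -0.155,"z": -0.116,"turn": 27},{"x": 0,"y": -0.155,"z": -0.116,"turn": 34}]}}

```text
t: 7.1
tcp_pos: [0.4481, 0.3559, 0.2475]
ee_rot: [[-0.001, 0.059, -0.998], [0.005, -0.998, -0.059], [-1.0, -0.005, 0.0]]
contact_force: [-0.1, -0.9, -0.2]
grip_width: 0.0592
```

{"name": "servo_tool", "arguments": {"deltas": [{"x": 0,"y": 0,"z": 0,"turn": 7},{"x": 0,"y": 0,"z": 0,"turn": 14},{"x": 0,"y": 0,"z": 0,"turn": 20.2},{"x": 0,"y": 0,"z": 0,"turn": 20.2}]}}

```text
t: 7.5
tcp_pos: [0.4508, 0.3483, 0.2473]
ee_rot: [[0.0, -0.294, -0.956], [-0.0, -0.956, 0.294], [-1.0, 0.0, -0.0]]
contact_force: [-0.5, -0.3, 0.6]
grip_width: 0.0598
```

```bash
python3 - <<'E'
from fit import *
s,rgb,W=wrist('w3.png');W=flat(W); print(s['tcp_pos'],s['ee_rot'][:,1],s['q'])
fit(W,(.3,.62,.28,.6),(.088,.12),'loose')
E
```

```text
[0.45082342 0.348256   0.2472533 ] [-2.94078506e-01 -9.55781259e-01  1.29928598e-04] [ -18.43437469   22.71985437  -28.58881855  102.38896634   12.61331725
   58.04997428 -158.9763881 ]
loose 4337 ctr [0.4748 0.3411] size [0.0361 0.128 ] long-axis yaw -16.6 z 0.0955
```

{"name": "servo_tool", "arguments": {"deltas": [{"x": 0.04,"y": 0,"z": 0,"turn": 0},{"x": 0.085,"y": 0,"z": 0,"turn": 0},{"x": 0.13,"y": 0,"z": 0,"turn": 0},{"x": 0.165,"y": 0,"z": 0,"turn": 0},{"x": 0.179,"y": 0,"z": 0,"turn": 0}]}}

```text
t: 8.05
tcp_pos: [0.4493, 0.3466, 0.0648]
ee_rot: [[-0.005, -0.292, -0.956], [-0.003, -0.956, 0.292], [-1.0, 0.005, 0.003]]
contact_force: [-0.1, -0.8, 0.1]
grip_width: 0.0598
```

{"name": "servo_tool", "arguments": {"deltas": [{"x": 0,"y": 0,"z": 0,"turn": 0},{"x": 0,"y": 0,"z": 0,"turn": 0},{"x": 0,"y": 0,"z": 0,"turn": 0},{"x": 0,"y": 0,"z": 0,"turn": 0},{"x": 0,"y": 0,"z": 0,"turn": 0}], "claw": -1, "force": 60}}

```text
t: 8.55
tcp_pos: [0.4514, 0.3484, 0.0693]
ee_rot: [[0.001, -0.294, -0.956], [0.001, -0.956, 0.294], [-1.0, -0.001, -0.001]]
contact_force: [-0.8, -0.3, -3.1]
grip_width: 0.0357
```

{"name": "servo_tool", "arguments": {"deltas": [{"x": -0.02,"y": 0,"z": 0,"turn": 0},{"x": -0.05,"y": 0,"z": 0,"turn": 0},{"x": -0.09,"y": 0,"z": 0,"turn": 0},{"x": -0.12,"y": 0,"z": 0,"turn": 0},{"x": -0.12,"y": 0,"z": 0,"turn": 0}]}}

```text
t: 9.05
tcp_pos: [0.453, 0.3502, 0.1933]
ee_rot: [[0.008, -0.294, -0.956], [0.005, -0.956, 0.294], [-1.0, -0.007, -0.006]]
contact_force: [-0.3, 0.8, -1.9]
grip_width: 0.0356
```

{"name": "servo_tool", "arguments": {"deltas": [{"x": 0,"y": 0.035,"z": -0.01,"turn": 0},{"x": 0,"y": 0.08,"z": -0.022,"turn": 0},{"x": 0,"y": 0.125,"z": -0.035,"turn": 0},{"x": 0,"y": 0.17,"z": -0.047,"turn": 0},{"x": 0,"y": 0.21,"z": -0.059,"turn": 0}]}}

```text
t: 9.55
tcp_pos: [0.4445, 0.1275, 0.1876]
ee_rot: [[-0.001, -0.295, -0.956], [-0.001, -0.956, 0.295], [-1.0, 0.001, 0.001]]
contact_force: [0.5, 0.1, -2.5]
grip_width: 0.0358
```

{"name": "servo_tool", "arguments": {"deltas": [{"x": 0,"y": 0.035,"z": -0.01,"turn": -5},{"x": 0,"y": 0.07,"z": -0.019,"turn": -12},{"x": 0,"y": 0.093,"z": -0.025,"turn": -19},{"x": 0,"y": 0.093,"z": -0.025,"turn": -25.4},{"x": 0,"y": 0.093,"z": -0.025,"turn": -25.4}]}}

```text
t: 10.05
tcp_pos: [0.4416, 0.033, 0.1878]
ee_rot: [[-0.001, 0.143, -0.99], [-0.0, -0.99, -0.143], [-1.0, 0.0, 0.001]]
contact_force: [-0.2, 0.1, -2.4]
grip_width: 0.0354
```

```bash
python3 - <<'E'
from fit import *
s,rgb,W=wrist('w4.png'); np.savez('w4.npz',rgb=rgb,W=W); W=flat(W); print(s['tcp_pos'],s['ee_rot'][:,1],s['grip_width'])
fit(W,(.53,.7,.064,.14),(.097,.112),'Lb')
fit(W,(.53,.7,-.03,.05),(.097,.112),'Rb')
P=fit(W,(.35,.56,-.02,.1),(.19,.25),'held top')
E
```

```text
[0.44155696 0.03295973 0.18778182] [ 1.42704390e-01 -9.89765354e-01  2.29845136e-05] 0.035448135273267366
Lb 3186 ctr [0.565  0.0877] size [0.0408 0.0429] long-axis yaw -83.0 z 0.1033
Rb 3213 ctr [0.5746 0.018 ] size [0.0409 0.0427] long-axis yaw -80.8 z 0.1033
held top 43973 ctr [0.4571 0.0437] size [0.1018 0.1144] long-axis yaw 42.1 z 0.2149
```

View pics/w4.png

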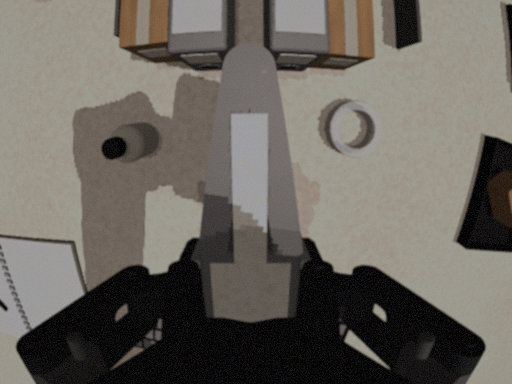

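The wrist view shows the binder held straight (top ~(250,170)), in line with the gap at (250,20). The carton is visible in the tray at the right. Now lowering.

{"name": "servo_tool", "arguments": {"deltas": [{"x": 0.03,"y": -0.001,"z": 0,"turn": 0},{"x": 0.07,"y": -0.001,"z": 0,"turn": 0},{"x": 0.1,"y": -0.001,"z": 0,"turn": 0},{"x": 0.114,"y": -0.001,"z": 0,"turn": 0},{"x": 0.118,"y": -0.001,"z": 0,"turn": 0}]}}

```text
t: 10.6
tcp_pos: [0.4397, 0.0356, 0.069]
ee_rot: [[-0.006, 0.144, -0.99], [-0.001, -0.99, -0.144], [-1.0, 0.0, 0.006]]
contact_force: [-16.6, -1.4, 42.0]
grip_width: 0.0354
```

{"name": "servo_tool", "arguments": {"deltas": [{"x": 0.001,"y": 0,"z": 0,"turn": 0},{"x": 0.001,"y": 0,"z": 0,"turn": 0}]}}

```text
t: 10.8
tcp_pos: [0.4422, 0.0357, 0.0696]
ee_rot: [[0.001, 0.144, -0.99], [0.0, -0.99, -0.144], [-1.0, -0.0, -0.001]]
contact_force: [0.6, -0.1, -2.6]
grip_width: 0.0354
```

{"name": "servo_tool", "arguments": {"deltas": [{"x": 0.0005,"y": 0.001,"z": -0.008,"turn": 0},{"x": 0.0005,"y": 0.001,"z": -0.016,"turn": 0},{"x": 0.0005,"y": 0.001,"z": -0.024,"turn": 0},{"x": 0.0005,"y": 0.001,"z": -0.032,"turn": 0},{"x": 0.0005,"y": 0.001,"z": -0.04,"turn": 0}]}}

```text
t: 11.3
tcp_pos: [0.4804, 0.0394, 0.0692]
ee_rot: [[-0.004, 0.144, -0.99], [-0.002, -0.99, -0.144], [-1.0, 0.001, 0.005]]
contact_force: [-6.8, -1.7, 9.7]
grip_width: 0.0352
```

{"name": "servo_tool", "arguments": {"deltas": [{"x": 0,"y": 0,"z": -0.005,"turn": 0},{"x": 0,"y": 0,"z": -0.01,"turn": 0},{"x": 0,"y": 0,"z": -0.015,"turn": 0},{"x": 0,"y": 0,"z": -0.02,"turn": 0},{"x": 0,"y": 0,"z": -0.025,"turn": 0}]}}

```text
t: 11.8
tcp_pos: [0.5053, 0.0431, 0.0691]
ee_rot: [[-0.004, 0.144, -0.99], [-0.001, -0.99, -0.144], [-1.0, 0.001, 0.004]]
contact_force: [-11.7, -0.6, 15.6]
grip_width: 0.0353
```

{"name": "servo_tool", "arguments": {"deltas": [{"x": 0,"y": 0,"z": -0.005,"turn": 0},{"x": 0,"y": 0,"z": -0.011,"turn": 0},{"x": 0,"y": 0,"z": -0.017,"turn": 0},{"x": 0,"y": 0,"z": -0.023,"turn": 0},{"x": 0,"y": 0,"z": -0.026,"turn": 0}]}}

```text
t: 12.3
tcp_pos: [0.5284, 0.0467, 0.0693]
ee_rot: [[-0.009, 0.144, -0.99], [-0.003, -0.99, -0.144], [-1.0, 0.002, 0.01]]
contact_force: [-21.0, -2.6, 25.3]
grip_width: 0.0355
```

```bash
python3 - <<'E'
from fit import *
s,rgb,d,c=cap('side','s1.png'); W=flat(world(d,c)); print(s['tcp_pos'],s['contact_force'],s['grip_width'])
fit(W,(.5,.7,.068,.16),(.098,.112),'Lb')
fit(W,(.5,.7,-.05,.045),(.098,.112),'Rb')
im=cv2.imread('pics/s1.png')[100:260,180:360]; cv2.imwrite('pics/s1c.png',cv2.resize(im,None,fx=4,fy=3.7,interpolation=2))
E
```

```text
[0.52837117 0.04665964 0.06929983] [-21.0296823   -2.63846104  25.29985023] 0.03547306337089112
Lb 413 ctr [0.5916 0.0901] size [0.0433 0.1634] long-axis yaw 7.9 z 0.1029
Rb 582 ctr [0.6007 0.0171] size [0.0466 0.1704] long-axis yaw 7.3 z 0.1029
```

View pics/s1c.png

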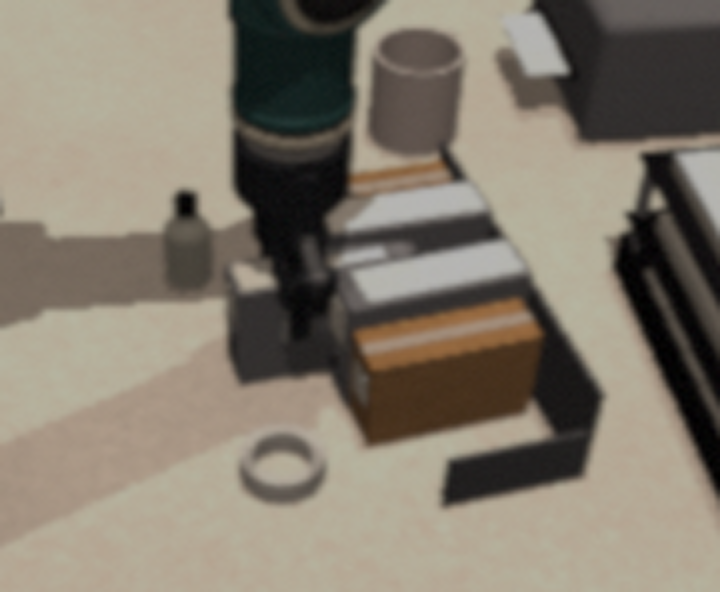

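The side view crop shows the binder about half inserted at (370,250) and upright. The neighbours are spread and upright, and the bottle and tape haven't moved. Now I'll release, go behind the spine and push.

{"name": "servo_tool", "arguments": {"deltas": [{"x": 0,"y": 0,"z": 0,"turn": 0},{"x": 0,"y": 0,"z": 0,"turn": 0},{"x": 0,"y": 0,"z": 0,"turn": 0},{"x": 0,"y": 0,"z": 0,"turn": 0}], "claw": 0.3}}

```text
t: 12.75
tcp_pos: [0.5326, 0.0471, 0.0687]
ee_rot: [[0.0, 0.144, -0.99], [0.0, -0.99, -0.144], [-1.0, -0.0, -0.001]]
contact_force: [-0.0, 0.5, -0.1]
grip_width: 0.0554
```

{"name": "servo_tool", "arguments": {"deltas": [{"x": -0.02,"y": 0,"z": 0,"turn": 0},{"x": -0.05,"y": 0,"z": 0,"turn": 0},{"x": -0.085,"y": 0,"z": 0,"turn": 0},{"x": -0.085,"y": 0,"z": 0.03,"turn": 0},{"x": -0.085,"y": 0,"z": 0.068,"turn": 0}]}}

```text
t: 13.25
tcp_pos: [0.4662, 0.0376, 0.1549]
ee_rot: [[0.004, 0.144, -0.99], [0.001, -0.99, -0.144], [-1.0, -0.0, -0.004]]
contact_force: [-0.6, -0.0, -0.1]
grip_width: 0.0558
```

{"name": "servo_tool", "arguments": {"deltas": [{"x": 0,"y": 0,"z": 0,"turn": 0},{"x": 0,"y": 0,"z": 0,"turn": 0},{"x": 0,"y": 0,"z": 0,"turn": 0},{"x": 0,"y": 0,"z": 0,"turn": 0},{"x": 0,"y": 0,"z": 0,"turn": 0}], "claw": -1}}

```text
t: 13.75
tcp_pos: [0.4655, 0.0375, 0.1536]
ee_rot: [[0.0, 0.144, -0.99], [0.0, -0.99, -0.144], [-1.0, -0.0, -0.0]]
contact_force: [-0.3, -0.6, -0.2]
grip_width: -0.0001
```

```bash
python3 - <<'E'
from fit import *
s,rgb,W=wrist('w5.png'); W=flat(W); p=s['tcp_pos']; print(p,s['grip_width'])
M=np.array([.614,.0593]);u=np.array([.9895,.1443]);n=np.array([-.1443,.9895])
print('tcp s,l',(p[:2]-M)@u,(p[:2]-M)@n)
S=(W[:,:2]-M)@u; L=(W[:,:2]-M)@n
for nm,a,b,z0,z1 in (('loose',-.017,.017,.088,.0985),('L',.025,.06,.1,.108),('R',-.06,-.025,.1,.108)):
    m=(L>a)&(L<b)&(W[:,2]>z0)&(W[:,2]<z1)&(S>-.16)
    print(nm,m.sum(),'s range',np.percentile(S[m],[.5,99.5]).round(4))
    e=m&(S<np.percentile(S[m],.5)+.02); print('  lat edges',np.percentile(((W[:,:2]-M)@n)[(W[:,2]>z0)&(W[:,2]<z1)&(S<np.percentile(S[m],.5)+.02)&(S>-.16)&(L>a-.02)&(L<b+.02)],[.5,99.5]).round(4))
E
```

```text
[0.46551854 0.03746698 0.15360778] -0.00011936909075609456
tcp s,l -0.1500729109378287 -0.00017790044833266086
loose 9807 s range [-0.1264 -0.0139]
  lat edges [-0.0183  0.0172]
L 4473 s range [-0.0634 -0.0136]
  lat edges [0.0173 0.0582]
R 4595 s range [-0.0635 -0.0136]
  lat edges [-0.059  -0.0181]
```

View pics/w5.png

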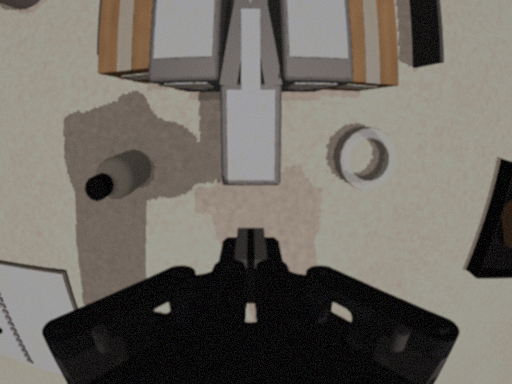

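Wrist view: the spine's top edge is at (250,184), centred on the closed fingertips at (250,245). The neighbours' fronts are level. Lowering behind the spine.

{"name": "servo_tool", "arguments": {"deltas": [{"x": 0.03,"y": 0,"z": 0,"turn": 0},{"x": 0.06,"y": 0,"z": 0,"turn": 0},{"x": 0.082,"y": 0,"z": 0,"turn": 0},{"x": 0.0885,"y": 0,"z": 0,"turn": 0},{"x": 0.0885,"y": 0,"z": 0,"turn": 0}]}}

```text
t: 14.3
tcp_pos: [0.4645, 0.0374, 0.0645]
ee_rot: [[-0.002, 0.145, -0.989], [0.0, -0.989, -0.145], [-1.0, -0.0, 0.002]]
contact_force: [-0.0, -0.3, -0.3]
grip_width: -0.0004
```

{"name": "servo_tool", "arguments": {"deltas": [{"x": 0,"y": 0,"z": -0.006,"turn": 0},{"x": 0,"y": 0,"z": -0.012,"turn": 0},{"x": 0,"y": 0,"z": -0.018,"turn": 0},{"x": 0,"y": 0,"z": -0.024,"turn": 0},{"x": 0,"y": 0,"z": -0.03,"turn": 0}]}}

```text
t: 14.8
tcp_pos: [0.4932, 0.0411, 0.0656]
ee_rot: [[-0.004, 0.144, -0.99], [-0.002, -0.99, -0.144], [-1.0, 0.001, 0.004]]
contact_force: [-6.7, -1.3, 3.2]
grip_width: -0.0001
```

{"name": "servo_tool", "arguments": {"deltas": [{"x": 0,"y": 0,"z": -0.005,"turn": 0},{"x": 0,"y": 0,"z": -0.01,"turn": 0},{"x": 0,"y": 0,"z": -0.015,"turn": 0},{"x": 0,"y": 0,"z": -0.02,"turn": 0},{"x": 0,"y": 0,"z": -0.025,"turn": 0}]}}

```text
t: 15.3
tcp_pos: [0.517, 0.0446, 0.0654]
ee_rot: [[-0.006, 0.144, -0.99], [-0.002, -0.99, -0.144], [-1.0, 0.001, 0.006]]
contact_force: [-9.2, -1.6, 3.9]
grip_width: -0.0002
```

{"name": "servo_tool", "arguments": {"deltas": [{"x": 0,"y": 0,"z": -0.004,"turn": 0},{"x": 0,"y": 0,"z": -0.008,"turn": 0},{"x": 0,"y": 0,"z": -0.012,"turn": 0},{"x": 0,"y": 0,"z": -0.016,"turn": 0},{"x": 0,"y": 0,"z": -0.016,"turn": 0}]}}

```text
t: 15.8
tcp_pos: [0.533, 0.0469, 0.0653]
ee_rot: [[-0.005, 0.144, -0.99], [-0.002, -0.99, -0.144], [-1.0, 0.001, 0.006]]
contact_force: [-8.3, -0.8, 2.2]
grip_width: -0.0001
```

```bash
cat > chk.py <<'E'
from fit import *
M=np.array([.614,.0593]);u=np.array([.9895,.1443]);n=np.array([-.1443,.9895])
def chk(W,p):
    print('tcp s,l',(p[:2]-M)@u,(p[:2]-M)@n)
    S=(W[:,:2]-M)@u; L=(W[:,:2]-M)@n
    for nm,a,b,z0,z1 in (('loose',-.015,.015,.089,.0985),('L',.025,.055,.1,.108),('R',-.055,-.025,.1,.108)):
        m=(L>a)&(L<b)&(W[:,2]>z0)&(W[:,2]<z1)&(S>-.11)&(S<.075)
        if m.sum()>20: print(nm,m.sum(),'s',np.percentile(S[m],[.5,99.5]).round(4),'z',np.median(W[m,2]).round(4))
E
python3 - <<'E'
from chk import *
s,rgb,W=wrist(); print(s['contact_force']); chk(flat(W),s['tcp_pos'])
s,rgb,d,c=cap('side'); chk(flat(world(d,c)),s['tcp_pos'])
E
```

```text
[-8.33796408 -0.75352784  2.23898038]
tcp s,l -0.08194272369738977 -0.0005907812055139586
loose 27892 s [-0.0708  0.02  ] z 0.0957
L 24902 s [-0.0887  0.0224] z 0.1038
R 25468 s [-0.0886  0.022 ] z 0.1037
tcp s,l -0.08187844602736766 -0.0006096059397955426
loose 298 s [-0.0859  0.0656] z 0.095
L 245 s [-0.0945  0.0642] z 0.1029
R 377 s [-0.0946  0.0635] z 0.1032
```

{"name": "servo_tool", "arguments": {"deltas": [{"x": 0,"y": 0,"z": -0.002,"turn": 0},{"x": 0,"y": 0,"z": -0.004,"turn": 0},{"x": 0,"y": 0,"z": -0.006,"turn": 0},{"x": 0,"y": 0,"z": -0.007,"turn": 0},{"x": 0,"y": 0,"z": -0.007,"turn": 0}]}}

```text
t: 16.4
tcp_pos: [0.5364, 0.0471, 0.0645]
ee_rot: [[-0.013, 0.143, -0.99], [-0.004, -0.99, -0.143], [-1.0, 0.002, 0.013]]
contact_force: [-15.6, -2.3, 5.5]
grip_width: -0.0001
```

{"name": "servo_tool", "arguments": {"deltas": [{"x": 0,"y": 0,"z": -0.001,"turn": 0},{"x": 0,"y": 0,"z": -0.002,"turn": 0},{"x": 0,"y": 0,"z": -0.002,"turn": 0}]}}

```text
t: 16.7
tcp_pos: [0.5365, 0.0471, 0.064]
ee_rot: [[-0.017, 0.143, -0.99], [-0.005, -0.99, -0.143], [-1.0, 0.002, 0.017]]
contact_force: [-19.7, -2.4, 6.9]
grip_width: -0.0
```

{"name": "servo_tool", "arguments": {"deltas": [{"x": 0,"y": 0,"z": 0.02,"turn": 0},{"x": 0,"y": 0,"z": 0.04,"turn": 0},{"x": -0.05,"y": 0,"z": 0.06,"turn": 0},{"x": -0.1,"y": 0,"z": 0.06,"turn": 0},{"x": -0.14,"y": 0,"z": 0.04,"turn": 0}]}}

```text
t: 17.2
tcp_pos: [0.503, 0.0428, 0.208]
ee_rot: [[-0.0, 0.145, -0.989], [-0.001, -0.989, -0.145], [-1.0, 0.001, 0.0]]
contact_force: [2.1, 0.6, -0.7]
grip_width: 0.0003
```

```bash
python3 - <<'E'
from chk import *
s,rgb,W=wrist('w6.png'); F=flat(W); chk(F,s['tcp_pos'])
S=(F[:,:2]-M)@u; L=(F[:,:2]-M)@n; Z=F[:,2]
h=lambda m,q: np.percentile(S[m],q).round(4) if m.sum()>10 else m.sum()
print('panel rim s by L')
for l in np.arange(-.13,.14,.03):
    m=(abs(L-l)<.008)&(S>.055)&(S<.09)&(Z>.08)&(Z<.097); print(round(l,3),m.sum(),h(m,[2,50,98]))
print('front faces')
for nm,a,b in (('loose',-.013,.013),('L',.025,.055),('R',-.055,-.025)):
    for z in (.02,.05,.085):
        m=(L>a)&(L<b)&(abs(Z-z)<.008)&(S<-.05)&(S>-.09); print(nm,z,m.sum(),h(m,[5,50]))
W0=flat(np.load('w1.npz')['W']); S=(W0[:,:2]-M)@u; L=(W0[:,:2]-M)@n; Z=W0[:,2]
print('before: panel')
for l in (-.1,-.08,0,):
    m=(abs(L-l)<.01)&(S>.05)&(S<.09)&(Z>.05)&(Z<.097); print(l,m.sum(),h(m,[2,50,98]))
E
```

```text
tcp s,l -0.11216803597356272 -0.0002693573633323655
loose 5149 s [-0.0643  0.0453] z 0.0956
L 5411 s [-0.0631  0.0439] z 0.1037
R 5475 s [-0.0634  0.044 ] z 0.1037
panel rim s by L
-0.13 9 9
-0.1 19 [0.0555 0.057  0.0587]
-0.07 12 [0.055  0.0553 0.0562]
-0.04 0 0
-0.01 0 0
0.02 0 0
0.05 0 0
0.08 0 0
0.11 0 0
0.14 0 0
front faces
loose 0.02 0 0
loose 0.05 0 0
loose 0.085 1 1
L 0.02 0 0
L 0.05 0 0
L 0.085 0 0
R 0.02 0 0
R 0.05 0 0
R 0.085 0 0
before: panel
-0.1 263 [0.0513 0.0668 0.0706]
-0.08 342 [0.0505 0.0667 0.0703]
0 336 [0.0661 0.067  0.0706]
```

View pics/w6.png

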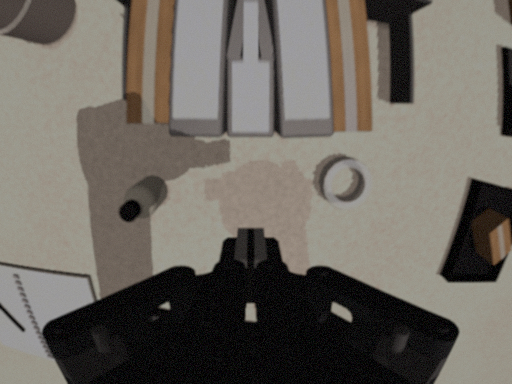

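The wrist view shows the spine at (250,133) nearly level with its neighbours: -64.3 mm against -63.2 mm. Force was rising with no motion, so it's probably at the panel. I'll push once more, firmer, to confirm.

{"name": "servo_tool", "arguments": {"deltas": [{"x": 0.04,"y": 0,"z": 0.018,"turn": 0},{"x": 0.08,"y": 0,"z": 0.018,"turn": 0},{"x": 0.12,"y": 0,"z": 0.018,"turn": 0},{"x": 0.139,"y": 0,"z": 0.015,"turn": 0},{"x": 0.14,"y": 0,"z": 0.0,"turn": 0}]}}

```text
t: 17.75
tcp_pos: [0.5024, 0.0426, 0.063]
ee_rot: [[-0.005, 0.145, -0.989], [-0.001, -0.99, -0.145], [-1.0, -0.0, 0.005]]
contact_force: [0.1, 0.3, 0.1]
grip_width: -0.0001
```

{"name": "servo_tool", "arguments": {"deltas": [{"x": 0,"y": 0,"z": -0.012,"turn": 0},{"x": 0,"y": 0,"z": -0.024,"turn": 0},{"x": 0,"y": 0,"z": -0.032,"turn": 0},{"x": 0,"y": 0,"z": -0.036,"turn": 0},{"x": 0,"y": 0,"z": -0.04,"turn": 0}]}}

```text
t: 18.25
tcp_pos: [0.5368, 0.0469, 0.0639]
ee_rot: [[-0.017, 0.142, -0.99], [-0.005, -0.99, -0.142], [-1.0, 0.002, 0.017]]
contact_force: [-25.0, -4.4, 10.9]
grip_width: 0.0001
```

{"name": "servo_tool", "arguments": {"deltas": [{"x": 0,"y": 0,"z": -0.002,"turn": 0},{"x": 0,"y": 0,"z": -0.004,"turn": 0},{"x": 0,"y": 0,"z": -0.004,"turn": 0}]}}

```text
t: 18.55
tcp_pos: [0.5367, 0.0465, 0.0626]
ee_rot: [[-0.025, 0.142, -0.99], [-0.007, -0.99, -0.142], [-1.0, 0.004, 0.025]]
contact_force: [-26.3, -5.3, 7.6]
grip_width: -0.0003
```

No further travel at 26 N, so it's against the back panel. Retreating for the final check.

{"name": "servo_tool", "arguments": {"deltas": [{"x": 0,"y": 0,"z": 0.02,"turn": 0},{"x": 0,"y": 0,"z": 0.045,"turn": 0},{"x": -0.05,"y": 0,"z": 0.065,"turn": 0},{"x": -0.1,"y": 0,"z": 0.065,"turn": 0},{"x": -0.14,"y": 0,"z": 0.065,"turn": 0}]}}

```text
t: 19.05
tcp_pos: [0.4835, 0.0401, 0.2079]
ee_rot: [[0.001, 0.145, -0.989], [-0.0, -0.989, -0.145], [-1.0, 0.0, -0.001]]
contact_force: [1.3, 0.2, -0.7]
grip_width: -0.0
```

{"name": "servo_tool", "arguments": {"deltas": [{"x": -0.03,"y": 0,"z": 0.0,"turn": 0},{"x": -0.05,"y": 0,"z": 0.0,"turn": 0},{"x": -0.05,"y": 0,"z": 0,"turn": 0}]}}

```text
t: 19.35
tcp_pos: [0.4858, 0.0403, 0.2591]
ee_rot: [[0.008, 0.144, -0.99], [-0.0, -0.99, -0.144], [-1.0, 0.002, -0.008]]
contact_force: [0.0, -0.4, -1.0]
grip_width: -0.0001
```

```bash
python3 - <<'E'
from chk import *
s,rgb,W=wrist('w7.png'); F=flat(W); chk(F,s['tcp_pos'])
S=(F[:,:2]-M)@u; L=(F[:,:2]-M)@n; Z=F[:,2]
m=(abs(L)<.015)&(S>.055)&(S<.09)&(Z>.05)&(Z<.094); print('panel',m.sum(),np.percentile(S[m],[2,50,98]).round(4) if m.any() else '')
fit(F,(.44,.51,.12,.2),(.06,.1),'bottle'); fit(F,(.45,.56,-.12,-.02),(.018,.03),'tape')
fit(F,(.38,.56,-.42,-.22),(.041,.06),'carton')
s,rgb,d,c=cap('side','s2.png')
im=cv2.imread('pics/s2.png')[90:370,150:400]; cv2.imwrite('pics/s2c.png',cv2.resize(im,None,fx=2.1,fy=2.1,interpolation=2))
E
```

```text
tcp s,l -0.12960918010206102 -0.0003377760473382563
loose 3451 s [-0.0641  0.0498] z 0.0956
L 3713 s [-0.0635  0.048 ] z 0.1037
R 3726 s [-0.0637  0.0478] z 0.1037
panel 16 [0.0568 0.0666 0.0669]
bottle 412 ctr [0.4689 0.1496] size [0.0205 0.0235] long-axis yaw 63.1 z 0.0829
tape 943 ctr [ 0.5097 -0.0631] size [0.0563 0.0579] long-axis yaw 25.8 z 0.0228
carton 749 ctr [ 0.4719 -0.3121] size [0.0409 0.0622] long-axis yaw 38.1 z 0.0478
```

View pics/s2c.png

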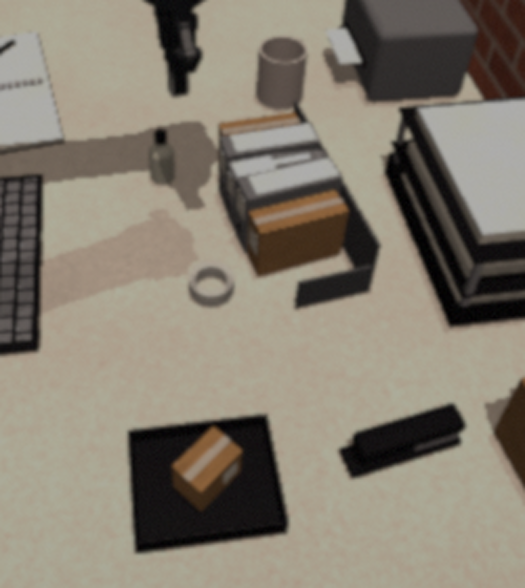

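The side view shows the row upright with three flush binders at (280,165), the carton in the tray at (207,467), and everything else where it was.

```bash
python3 -c "
from cell import arm
print(arm.finish_job(), arm.state()['t'])"
```

```text
the job is handed in; nothing more can be done
the job is handed in; nothing more can be done
```

The carton is in the tray and the ring binder is fully home in the rack. I handed the job in at about 19.5 s of the 67 s allowed; no verdict was reported.

**What I did:** I put the small carton in the tray first. I then gripped the loose binder, carried it over the bottle and set it down in line with the gap. I slid it in along the desk, spreading the gap from about 28 mm to 35.5 mm. Once it was about half in, I released it and pushed the spine home with closed fingers.

**Last checks:**
- **Fit:** the spine measured within about 0.5 mm of flush with both neighbours. A final push of about 26 N moved it no further.
- **Home against the panel:** the panel measured about 1 mm beyond the thin edge, but that is within the 2 mm calibration error, so I take the stop as contact.
- **Rest of the scene:** the row is upright and the carton lies flat in the tray. The bottle moved less than 1 mm. The tape reads within about 2 mm of its first camera positions. The mug and stapler look unmoved in the last picture.

**What went wrong:**
- The first move call was refused, and nothing moved.
- Lowering the binder gave a brief 42 N reading at the wrist as it met the desk. It was gone by the next reading, and the limit there is 120 N.

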